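Bolt the case of shoe lasts, holding its safety catch down

ROBOT

A 6-joint arm with a two-finger parallel gripper is mounted at the origin on the work surface. World frame = base frame: x ahead of the robot, y to its left, z up, the work surface at z = 0. Lengths are in m, angles in rad, forces in N, time in s.
With the tool pointing down it reaches from about 0.2 to 0.875 m from the base axis. Payload 3.4 kg.
Tool frame: the origin (TCP) lies at the very end of the fingers, on their centre line; the grasp point (between the pads) lies 19 mm behind it; z points along the fingers, y is the direction in which the jaws open and shut (so a half turn about z gives the same grasp; the last joint's range is limited). The gripper opens to 94 mm and grips with 3 to 60 N. Pads are 16 mm wide; open, the fingers measure 119 mm over their backs; the gripper's body (75 mm by 177 mm) begins 78 mm behind the grasp point.
Start: joints at [-1.328, 0.276, 1.505, -0, 1.361, -0.121], TCP at [0.205, -0.537, 0.171] pointing down, gripper open.
Joint ranges: [-2.89, 2.89], [-0.75, 2.08], [0.22, 2.7], [-1.18, 4.32], [0.11, 2.71], [-2.7, 2.7]. Speed limits (rad/s): [2.57, 2.57, 3.14, 3.14, 3.14, 3.14].

INTERFACE

Orientations are given as a unit quaternion [x, y, z, w].
In Python, from rig import arm, imaging gives the robot as it stands.
- The arm moves only by the tool jog_arm, never from a script. Its argument "increments" is one flat list of numbers, 7 for each row, row after row: the turn, a rotation vector about the tool's x, y, z in units of 10 degrees (1.0 is 10 degrees), then the shift along the tool's x, y, z in units of 0.04 m (1.0 is 0.04 m), then the closure in counts, from 0 (fully open) to 255 (shut). A call has 1 to 12 rows; each row shifts and turns the commanded pose from where the row before left it, along the tool's axes as they then stand; what a row does not reach is not made up. A row lasts 1/8 s, in which the tool goes at most 62.5 mm and 10.7 degrees, less where a joint would pass 70% of its speed; a pose out of reach is approached as far as the arm can. A call with a number of a shift or a turn outside -1 to 1 is refused whole. A call with a gripper value outside its range is refused whole. The fingers move at their own pace and stop on an object; "force" is the grip in N (left out, the last holds). Time passes only in rows, so rows that do not move let the fingers close. It gives the time, the measured TCP pose, the force and the opening at its end, in the units of the state.
- arm.state(): the state, without advancing time (a new reading comes with each control period).
- imaging.camera(name): name is "side" or "top"; returns a dict with "frame" (420x560x3 uint8, red, green, blue), "depth" (420x560 float32, m along the optical axis (not along the pixel's ray), 0 where there is no reading), "mtx" (3x3 intrinsics, pixels), "rvec" (rotation vector, rad) and "tvec" (3), from world to camera coordinates, as OpenCV has them. Camera axes: x right, y down, z forward; pixel columns grow to the right and rows downward; lengths in m; the calibration is good to about 2 mm. A picture is of the moment at which its call begins.
- arm.hand_in(): hands the job in, once; it reports no verdict.
Trained networks look in a picture, given as the dict that the camera call returned (one of the last four; its "shot" number tells which), for a name from the list of things; names that differ only in an ending like _2 or _b are one class to them, and where a whole thing is asked for, a point or a joint stands for the part that bears it (a point fixed in the world has none). Each returns a list of dicts, best first, with "p" (0 to 1); they miss things now and then, are a little off and sometimes report something else, mostly with a low value. They report only what shows in the picture. A call takes as long as a camera call.
- imaging.trace(picture, label): "mask" (420x560 bool, what is visible of it) and "rect" ([left, top, width, height] in pixels, round what is visible of it).
The state is a dict: "time": time; "joint_pos": joint angles; "qvel": joint speeds; "tau": joint torques, N m; "position": TCP position; "orientation": TCP orientation; "force": force on the tool from outside, world axes, zero at the start; "torque": the same for the moment, N m; "gripper_width": opening from 0.0 (shut) to 1.0 (fully open).
Only numpy, scipy, OpenCV 4.12 (cv2) and the standard library are available. Lean on these libraries where they do the work, as an engineer would, in place of code of your own. Each camera call takes 0.05 s, during which the arm holds its last target. There are 200 camera calls.

TASK

The case of shoe lasts on the bench is shut but not yet bolted. Press the spring safety catch (the long flat bar on the lid) right down with one fingertip and keep it down while the other fingertip pushes the bolt by its upright thumb plate until it is fully home in its keeper; then let go so that the catch springs back up and locks it. Grasp and lift nothing, and leave the last, the jar, the tin and the hammer where they are.

Things in the scene. Friction and masses are not known exactly. Their poses are not given: they have to be found in the camera images.
- case: Plywood case, 260 x 340 x 100 mm high, fixed to the bench; origin at the centre of its underside, z up. Steel bolt and catch lie on top. The bolt slides along case +y to lock; the catch bar is parallel to it: centre lines at case x +20 (bolt) and -45 mm (bar). Bolt: round, 14 mm diameter, top 127 mm above the origin. Between the two only low parts (under 125 mm) and a web below the bar.
- thumb (a point): Middle of the rear (case -y) face of the bolt's upright thumb plate, the face to push. Plate 34 mm wide (case x), 8 mm thick (y); its top is 12 mm above this point, the bolt's top 19 mm below it. Starts near case y -24 mm; for 45 mm behind it the space above the bolt is free, then a guide (131 mm high). A guide ahead at case y 44-56, keeper at y 94-106 mm, same height.
- pad (a point): Centre of the top face of the spring catch: a flat steel bar 32 mm wide (case x), 116 mm long (case y), 6 mm thick, 146 mm above the case's underside when up. It goes straight down when pressed, anywhere along its length.
- bolt (a joint): How far the bolt has been slid (m): about 0 to 0.0015 at the start (drawn), 0.048 when fully home (end stop). Slides along case +y with about 3 N of friction and stays where it is left.
- catch (a joint): How far the catch bar is pressed (m): 0 up, 0.014 at its stop. About 3 N to start it, 8 N fully down; springs up when let go. Its teeth block the bolt until it is pressed by more than about 8 mm, and again wherever it is let go on the way (a tooth every 16 mm); with the bolt fully home it springs up behind the bolt's lug.
- last_mid (a point): Bystander: green plastic shoe last, 170 mm long, 68 mm wide, 75 mm high, loose on the bench beside the case; point half-way up.
- jar_mid (a point): Bystander: jar with steel lid, 64 mm diameter, 100 mm high, loose on the bench beside the case; point half-way up.
- tin_mid (a point): Bystander: small round tin, 44 mm diameter, 26 mm high, loose on the case's lid on the far side of the bolt; point half-way up.
- hammer: Bystander: hammer lying on the bench beyond the case, handle along its own -x; origin on its underside.

How it is judged:
On the way, in this order (a step that is already met when the one before it is completed fails the run):
1. a finger presses the catch down while the bolt is still drawn (value of joint catch above 0.0065 m and contact force between the fingers and catch above 0.5 N and value of joint bolt below 0.008 m), for 0.05 s.
2. the bolt is on its way with a finger still holding the catch down (value of joint bolt between 0.012 and 0.042 m and value of joint catch above 0.0065 m and contact force between the fingers and catch above 0.5 N), for 0.06 s.
At the end, for the whole second after the job is handed in: The bolt is home (slid at least 45.5 of 48 mm) and at rest, and the catch has sprung up again (within 3 mm of its top position) (value of joint bolt above 0.0455 m and value of joint catch below 0.003 m and velocity of joint bolt between -0.005 and 0.005 m/s and velocity of joint catch between -0.005 and 0.005 m/s); the robot touches nothing.
It fails at once if the catch was let up, or forced, with the bolt part-way (value of joint bolt between 0.006 and 0.043 m and value of joint catch below 0.005 m).
It fails at once if the last was moved or lifted (distance of last_mid from where it was at the start of the episode above 0.02 m).
It fails at once if the jar was moved or lifted (distance of jar_mid from where it was at the start of the episode above 0.02 m).
It fails at once if the tin was moved or lifted (distance of tin_mid from where it was at the start of the episode above 0.02 m).
It fails at once if the hammer was moved or lifted (distance of hammer from where it was at the start of the episode above 0.02 m).
It also fails if it takes over 32 s, if anything falls off the work surface, if the arm or the gripper's body presses on something with over 40 N, if the wrist force passes 120 N, or if a joint passes its speed limit or range.

## Working session

There is one attempt and no reset: what is moved stays moved. The work goes in short steps, Python scripts to look and compute and a tool call to move; the robot and the scene stay as the last step left them, time stands still between calls to the robot, and variables do not carry over. Pictures are saved under pics/ and viewed, about 8 in all and at most 12, crops included, and the job is handed in when it is done.

Besides the shell and the picture viewer there is one more tool, called after "Call:" as a command line: name --argument value ..., lists and objects as JSON in quotes. jog_arm: Moves the arm, as the interface text tells. Its arguments: {"type":"object","properties":{"increments":{"type":"array","items":{"type":"number"}},"force":{"type":"number"}},"required":["increments"]}

```bash
mkdir -p pics; ls; cat > h.py <<'E'
import numpy as np, cv2
from rig import arm, imaging
def cloud(d):
    K=d["mtx"];R=cv2.Rodrigues(np.array(d["rvec"],float))[0];t=np.array(d["tvec"],float).ravel()
    z=d["depth"];v,u=np.indices(z.shape)
    c=np.stack([(u-K[0][2])/K[0][0]*z,(v-K[1][2])/K[1][1]*z,z],-1)
    return (c-t)@R
E
python3 - <<'E'
from h import *
for n in("top","side"):
    d=imaging.camera(n);P=cloud(d);cv2.imwrite(f"pics/{n}0.png",d["frame"][...,::-1]);np.savez(f"{n}0.npz",P=P,f=d["frame"],z=d["depth"])
    for l in("case","thumb","pad","tin_mid","last_mid","jar_mid","hammer"):
        r=imaging.trace(d,l)
        for q in r[:1]:
            m=q["mask"]&(d["depth"]>0);print(n,l,round(q["p"],2),q["rect"],np.median(P[m],0).round(3),P[m].max(0).round(3),P[m].min(0).round(3))
            np.save(f"m_{n}_{l}.npy",m)
print(arm.state())
E
```

```text
pics
top pad 0.67 [243.7, 251.6, 53.3, 22.0] [0.493 0.068 0.147] [0.522 0.125 0.154] [0.471 0.009 0.103]
top tin_mid 0.87 [263.5, 191.4, 16.2, 23.0] [0.623 0.058 0.127] [0.646 0.078 0.132] [0.604 0.039 0.109]
top last_mid 0.62 [362.6, 232.1, 36.9, 73.9] [ 0.482 -0.199  0.052] [ 0.576 -0.158  0.083] [ 0.396 -0.244 -0.003]
top jar_mid 0.56 [128.4, 224.4, 37.3, 26.8] [0.539 0.345 0.099] [0.572 0.383 0.107] [0.51  0.324 0.004]
top hammer 0.76 [228.7, 132.8, 103.0, 37.1] [0.772 0.074 0.025] [0.828 0.173 0.032] [ 0.74  -0.086 -0.005]
side case 0.62 [195.0, 171.3, 201.5, 177.8] [0.505 0.131 0.098] [0.75  0.262 0.159] [ 0.383 -0.201 -0.004]
side thumb 0.81 [266.5, 188.6, 64.4, 53.5] [0.554 0.054 0.125] [0.603 0.137 0.159] [ 0.534 -0.057  0.097]
side pad 0.64 [289.1, 208.3, 55.9, 39.9] [0.495 0.077 0.144] [0.549 0.129 0.148] [0.47  0.012 0.104]
side tin_mid 0.65 [259.5, 198.0, 20.2, 20.3] [0.62  0.067 0.123] [0.644 0.082 0.128] [0.604 0.03  0.097]
side last_mid 0.64 [287.2, 209.9, 55.9, 37.4] [0.497 0.075 0.144] [0.553 0.129 0.148] [ 0.47  -0.03   0.103]
side jar_mid 0.75 [186.4, 319.2, 35.8, 56.3] [0.53  0.368 0.088] [0.61  0.391 0.102] [ 0.511  0.296 -0.001]
side hammer 0.62 [174.5, 178.1, 85.4, 66.0] [0.771 0.092 0.022] [0.828 0.176 0.028] [ 0.742 -0.108 -0.003]
{'time': 0.8, 'joint_pos': array([-1.32798754e+00,  2.75864516e-01,  1.50487877e+00,  3.61596622e-05,
        1.36070167e+00, -1.21010571e-01]), 'qvel': array([ 0.00059847, -0.0005594 , -0.00115261,  0.00119854,  0.00101365,
        0.00090873]), 'tau': array([-2.49547866e-04, -4.04400909e+01, -2.37487936e+01,  7.01332767e-02,
        2.46237457e-02,  3.67069788e-07]), 'position': array([ 0.20462719, -0.53741104,  0.17072175]), 'orientation': array([9.83500689e-01, 1.80904363e-01, 2.21444064e-05, 7.26370913e-05]), 'force': array([-0.70851793,  0.01945035,  0.10908242]), 'torque': array([-0.02579542, -0.02273333, -0.0260881 ]), 'gripper_width': 0.9995925803747426}
```

View pics/top0.png

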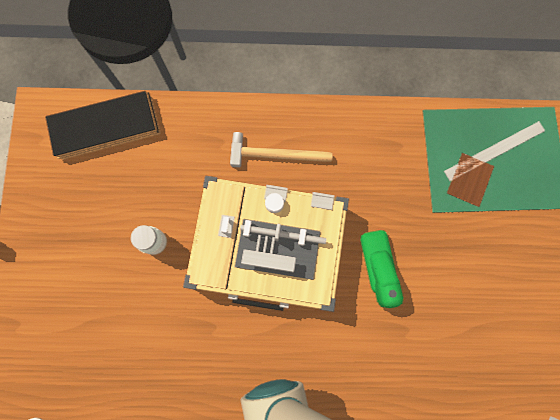

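View pics/side0.png

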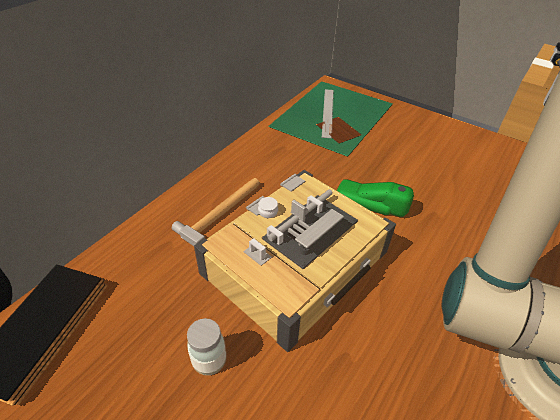

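The top view shows the case at the centre, with the bar at about (268,261), the bolt at about (285,233) and the keeper at (227,226). So case +y runs image left, roughly world +y, slightly turned. Next I'll fit the pose from the depth.

```bash
python3 - <<'E'
from h import *
for n in("top","side"):
    D=np.load(f"{n}0.npz");P=D["P"];z=D["z"];m=(z>0)
    pad=np.load(f"m_{n}_pad.npy")
    q=P[pad&(P[...,2]>.14)&(P[...,2]<.153)&(P[...,0]<.535)]
    r=cv2.minAreaRect((q[:,:2]*1000).astype(np.float32));print(n,"bar",r,np.median(q[:,2]))
    # lid outline
    c=m&(P[...,2]>.09)&(P[...,0]>.3)&(P[...,0]<.74)&(P[...,1]>-.15)&(P[...,1]<.28)
    r=cv2.minAreaRect((P[c][:,:2]*1000).astype(np.float32));print(n,"case",r)
    b=m&(P[...,2]>.138)&(P[...,0]>.52)&(P[...,0]<.60)&(P[...,1]>-.1)&(P[...,1]<.15)
    print(n,"plate",P[b].shape,np.median(P[b],0),P[b].min(0),P[b].max(0))
f=np.load("top0.npz")["f"][170:320,180:360];cv2.imwrite("pics/c1.png",cv2.resize(f,None,fx=4,fy=4,interpolation=3)[...,::-1])
E
```

```text
top bar ((492.04547119140625, 67.3060073852539), (114.24358367919922, 31.997835159301758), 82.24835205078125) 0.14701202402064645
top case ((538.1807250976562, 71.89863586425781), (343.2341613769531, 263.9383850097656), 81.95464324951172)
top plate (59, 3) [0.55419329 0.04972502 0.15833743] [0.53786542 0.04534285 0.14256709] [0.57248484 0.05398524 0.1621836 ]
side bar ((492.320068359375, 70.36762237548828), (115.55236053466797, 33.748931884765625), 83.04008483886719) 0.14464352196488098
side case ((538.8427124023438, 72.81306457519531), (346.26983642578125, 264.75885009765625), 82.0130844116211)
side plate (136, 3) [0.55364887 0.05426353 0.15065753] [0.53862948 0.0455173  0.13806684] [0.5729899  0.05827282 0.15887591]
```

View pics/c1.png

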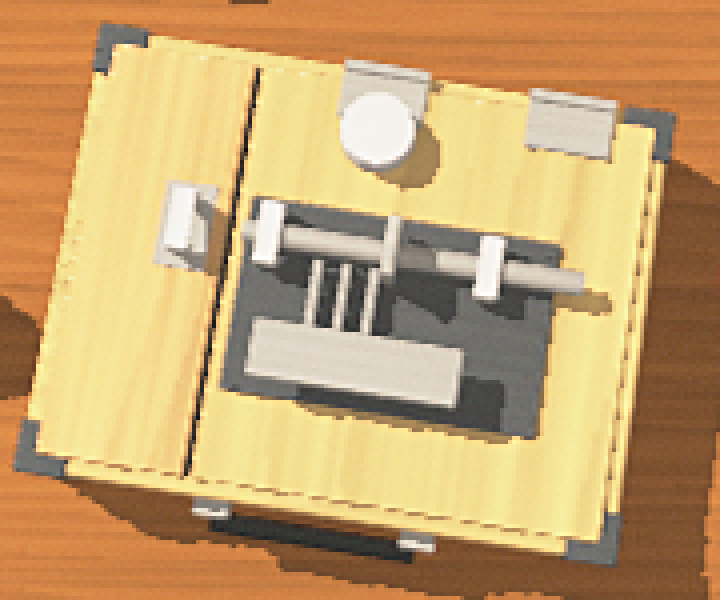

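The crop agrees with the fit. The case centre is at (0.5385, 0.0723), case +y points along 82°, and the bar centre is at (0.492, 0.069). The rear face of the plate is at about (0.555, 0.046). I'll align the jaw axis with case x, set the fingers about 65 mm apart, and hover with the second finger behind the plate.

Call:
jog_arm --increments '[0,0,-1,0,0,-0.2,110,0,0,-1,0,0,-0.2,110,0,0,-1,0,0,-0.2,110,0,0,-1,0,0,-0.2,110,0,0,-1,0,0,0,110,0,0,-1,0,0,0,110,0,0,-0.12,0.5,0.2,0,110,0,0,0,0.95,0.365,0,110,0,0,0,0.95,0.365,0,110,0,0,0,0.95,0.365,0,110,0,0,0,0.95,0.365,0,110,0,0,0,0.95,0.365,0,110]'

```text
time: 2.3
position: [0.3149, -0.3381, 0.2028]
orientation: [0.755, 0.655, 0.0, -0.0]
force: [-0.1, -0.3, 0.4]
gripper_width: 0.567
```

Call:
jog_arm --increments '[0,0,0,0.95,0.365,0,110,0,0,0,0.95,0.365,0,110,0,0,0,0.95,0.365,0,110,0,0,0,0.95,0.365,0,110,0,0,0,0.95,0.365,0,110,0,0,0,0.95,0.365,0,110,0,0,0,0.95,0.365,0,110,0,0,0,0,0,0,110,0,0,0,0,0,0,110]'

```text
time: 3.42
position: [0.4515, -0.0911, 0.2026]
orientation: [0.754, 0.656, -0.0, -0.0]
force: [-0.8, -0.2, -0.1]
gripper_width: 0.57
```

```bash
cat >> h.py <<'E'
from scipy.spatial.transform import Rotation as Ro
C=np.array([.5385,.0723]);a=np.deg2rad(-8);cx=np.array([np.cos(a),np.sin(a)]);cy=np.array([-np.sin(a),np.cos(a)])
def rep():
    s=arm.state();p=s["position"];R=Ro.from_quat(s["orientation"]).as_matrix()
    print("t",s["time"],"TCP",p.round(4),"case",((p[:2]-C)@cx).round(4),((p[:2]-C)@cy).round(4),"yaw_x",np.rad2deg(np.arctan2(R[1,0],R[0,0])).round(2),"z",R[:,2].round(3),"w",s["gripper_width"],"F",s["force"].round(2),"q",s["joint_pos"].round(2))
E
python3 -c "
from h import *
rep()"
```

```text
t 3.425 TCP [ 0.4515 -0.0911  0.2026] case -0.0634 -0.1739 yaw_x 82.04 z [-0.001 -0.    -1.   ] w 0.5695713285028374 F [-0.75 -0.21 -0.13] q [-0.35  0.08  1.67 -0.    1.39 -0.21]
```

Call:
jog_arm --increments '[0,0,0,0.7,0.32,0,110,0,0,0,0.9,0.32,0,110,0,0,0,0.9,0.32,0,110,0,0,0,0.8,0.31,0,110,0,0,0,0,0,0,110,0,0,0,0,0,0,110]'

```text
time: 4.18
position: [0.5201, 0.0308, 0.2025]
orientation: [0.755, 0.656, -0.001, 0.0]
force: [0.8, 0.0, 0.2]
gripper_width: 0.568
```

```bash
python3 - <<'E'
from h import *
rep()
d=imaging.camera("side");cv2.imwrite("pics/s1.png",cv2.resize(d["frame"][120:270,210:390],None,fx=4,fy=4,interpolation=3)[...,::-1])
E
```

```text
t 4.175 TCP [0.5201 0.0308 0.2025] case -0.0125 -0.0436 yaw_x 81.96 z [-0.001 -0.001 -1.   ] w 0.5678315985841237 F [0.82 0.04 0.19] q [-0.07  0.18  1.56 -0.    1.41  0.07]
```

View pics/s1.png

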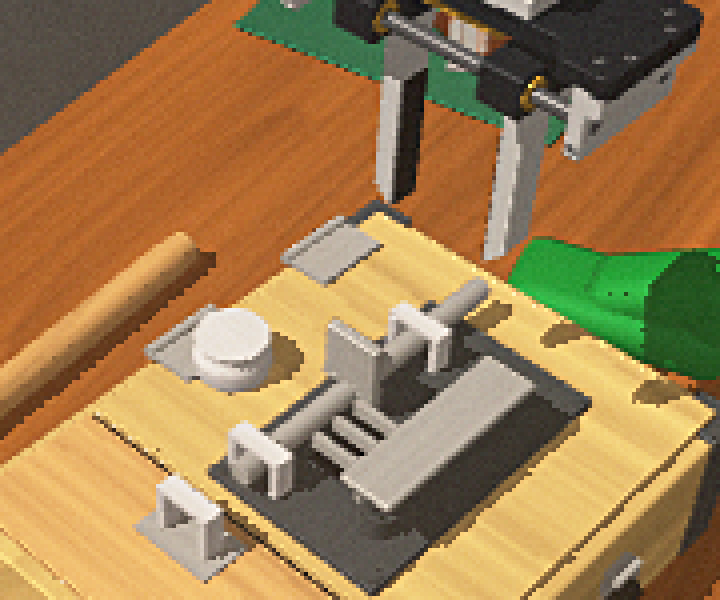

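The picture shows the fingers still high, tips at crop (395,200) and (495,255), above the space behind the plate and the bar. I'll descend to just above the bar and check again.

Call:
jog_arm --increments '[0,0,0,0,0,0.4,110,0,0,0,0,0,0.4,110,0,0,0,0,0,0.3,110,0,0,0,0,0,0,110]'

```text
time: 4.72
position: [0.5197, 0.0321, 0.1571]
orientation: [0.755, 0.656, -0.001, -0.001]
force: [0.8, -0.2, -0.7]
gripper_width: 0.568
```

```bash
python3 - <<'E'
from h import *
rep()
d=imaging.camera("side");cv2.imwrite("pics/s2.png",cv2.resize(d["frame"][120:270,210:390],None,fx=4,fy=4,interpolation=3)[...,::-1])
E
```

```text
t 4.725 TCP [0.5197 0.0321 0.1571] case -0.013 -0.0424 yaw_x 82.03 z [-0.003  0.    -1.   ] w 0.5682003483983031 F [ 0.8  -0.23 -0.65] q [-0.07  0.2   1.64 -0.    1.3   0.07]
```

View pics/s2.png

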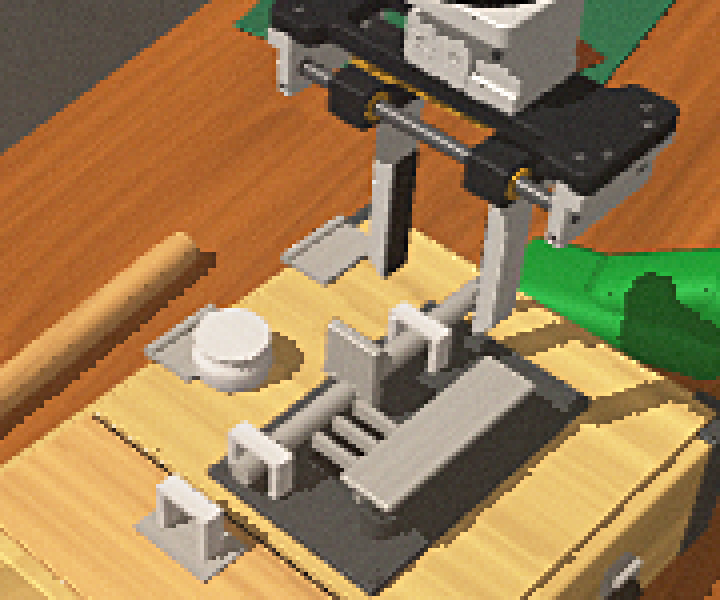

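The tips at crop (385,275) and (485,330) look further back and to the side than the pose says. I'll check by projection.

```bash
python3 - <<'E'
from h import *
rep()
d=imaging.camera("side");P=cloud(d)
def pr(x,y,z):
    w=np.array([*(C+x*cx+y*cy),z]);u=cv2.projectPoints(w[None],np.array(d["rvec"],float),np.array(d["tvec"],float),np.array(d["mtx"],float),None)[0].ravel()
    return ((u-[210,120])*4).round(0)
print("tips",pr(-.045,-.042,.157),pr(.02,-.042,.157),"bar ends",pr(-.045,-.068,.146),pr(-.045,.048,.146),"plate",pr(.02,-.024,.146))
R=cv2.Rodrigues(np.array(d["rvec"],float))[0];print("cam",-R.T@np.array(d["tvec"],float).ravel())
for u,v in((485,320),(490,290),(388,260),(390,230),(355,355),(440,430)):
    p=P[120+v//4,210+u//4];print((u,v),p.round(4),((p[:2]-C)@cx).round(4),((p[:2]-C)@cy).round(4))
t=imaging.camera("top");Q=cloud(t);np.savez("t1.npz",Q=Q);cv2.imwrite("pics/t1.png",cv2.resize(t["frame"][170:320,180:360],None,fx=4,fy=4,interpolation=3)[...,::-1])
E
```

```text
t 4.775 TCP [0.5205 0.0321 0.158 ] case -0.0122 -0.0423 yaw_x 82.04 z [-0.001  0.    -1.   ] w 0.5708345730503904 F [0.54 0.9  0.47] q [-0.07  0.2   1.64 -0.    1.3   0.07]
tips [483. 374.] [383. 312.] bar ends [512. 364.] [363. 487.] plate [359. 344.]
cam [0.2528601  0.57587812 0.73577706]
(485, 320) [0.4869 0.0487 0.2037] -0.0478 -0.0306
(490, 290) [0.4886 0.0462 0.2215] -0.0458 -0.0328
(388, 260) [0.5498 0.0334 0.1976] 0.0166 -0.0369
(390, 230) [0.55   0.0361 0.22  ] 0.0164 -0.0342
(355, 355) [0.5529 0.0561 0.1498] 0.0165 -0.014
(440, 430) [0.4912 0.071  0.1453] -0.0467 -0.0079
```

View pics/t1.png

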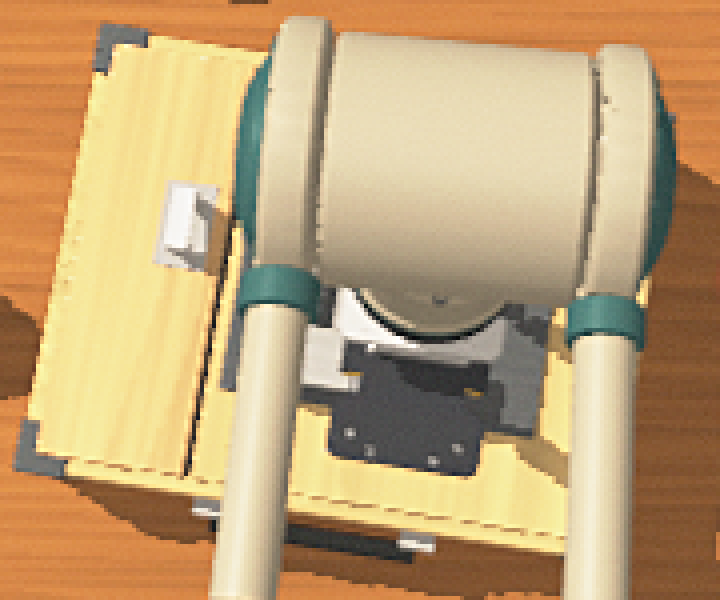

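```bash
python3 - <<'E'
from h import *
d=imaging.camera("side");P=cloud(d);p=P[d["depth"]>0]
x=(p[:,:2]-C)@cx;y=(p[:,:2]-C)@cy
for lo,hi in((-.07,-.03),(.0,.04)):
    m=(x>lo)&(x<hi)&(y>-.07)&(y<-.026)&(p[:,2]>.11)&(p[:,2]<.3)
    print(np.histogram(p[m,2],np.arange(.11,.31,.01))[0])
    k=m&(p[:,2]>.17)
    for a,b in((.17,.2),(.2,.22),(.22,.24)):
        k=m&(p[:,2]>a)&(p[:,2]<b); 
        if k.any(): print(a,"x",np.percentile(x[k],[2,98]).round(4),"y",np.percentile(y[k],[2,98]).round(4),"minz",p[k,2].min())
E
```

```text
[ 19   2   0 227   0   0   0   0   8  33  45  39  44  44  49  43  18   7
   6]
0.17 x [-0.0448 -0.0382] y [-0.032  -0.0297] minz 0.19337425569210534
0.2 x [-0.0495 -0.0377] y [-0.0483 -0.0294] minz 0.20065112045494093
0.22 x [-0.0497 -0.0385] y [-0.0492 -0.0299] minz 0.2208370556308637
[23 85  8  0  0  0  0  0 23 36 43 41 44 41 46 51 33 24 20]
0.17 x [0.016  0.0223] y [-0.0476 -0.0299] minz 0.192729633608507
0.2 x [0.0153 0.028 ] y [-0.0488 -0.0297] minz 0.20019708343032866
0.22 x [0.0156 0.0277] y [-0.048  -0.0299] minz 0.22039761199278604
```

The depth image puts the tips at z≈0.193, but the state reports 0.158, so one of them is about 35 mm out. The camera gives the correct bar height, so I trust it for now. I'll descend in small steps with the force as arbiter.

Call:
jog_arm --increments '[0,0,0,0,0,0.22,110,0,0,0,0,0,0.22,110,0,0,0,0,0,0,110,0,0,0,0,0,0,110]'

```text
time: 5.42
position: [0.5209, 0.0321, 0.141]
orientation: [0.754, 0.656, -0.0, 0.0]
force: [-0.2, -1.4, -0.9]
gripper_width: 0.569
```

```bash
cat >> h.py <<'E'
def look():
    rep();d=imaging.camera("side");P=cloud(d);p=P[d["depth"]>0];x=(p[:,:2]-C)@cx;y=(p[:,:2]-C)@cy
    for lo,hi in((-.07,-.03),(.0,.04)):
        k=(x>lo)&(x<hi)&(y>-.07)&(y<.06)&(p[:,2]>.165)&(p[:,2]<.26);f=k&(p[:,2]>.18)
        print("finger minz",p[k,2].min().round(4),"x",np.percentile(x[f],[2,98]).round(4),"y",np.percentile(y[f],[2,98]).round(4))
    k=(abs(x+.045)<.012)&(y>0)&(y<.04)&(p[:,2]<.155)&(p[:,2]>.12);print("bar z",np.median(p[k,2]) if k.any() else None)
    k=(abs(x-.02)<.015)&(y>-.035)&(y<.05)&(p[:,2]<.16)&(p[:,2]>.138);print("plate y",np.percentile(y[k],[3,50,97]).round(4) if k.any() else None,k.sum())
    return d
E
python3 -c "
from h import *
look()"
```

```text
t 5.425 TCP [0.5209 0.0321 0.141 ] case -0.0118 -0.0422 yaw_x 82.05 z [-0. -0. -1.] w 0.5687399048650873 F [-0.22 -1.38 -0.86] q [-0.07  0.22  1.66 -0.    1.26  0.07]
finger minz 0.1732 x [-0.0505 -0.0384] y [-0.0489 -0.0299]
finger minz 0.1737 x [0.0153 0.0277] y [-0.048  -0.0299]
bar z 0.1445450599710965
plate y [-0.0219 -0.0152 -0.0138] 111
```

No force at 0.141 and the camera sees the tips at 0.174, so the reported height reads about 33 mm low. I'll work from the camera and the force.

Call:
jog_arm --increments '[0,0,0,0,0,0.25,110,0,0,0,0,0,0.2,110,0,0,0,0,0,0,110,0,0,0,0,0,0,110]'

```text
time: 5.98
position: [0.5209, 0.0321, 0.123]
orientation: [0.754, 0.656, -0.0, -0.0]
force: [-0.2, 0.7, -0.2]
gripper_width: 0.564
```

```bash
python3 - <<'E'
from h import *
d=look()
cv2.imwrite("pics/s3.png",cv2.resize(d["frame"][120:270,210:390],None,fx=4,fy=4,interpolation=3)[...,::-1])
E
```

```text
t 5.975 TCP [0.5209 0.0321 0.123 ] case -0.0118 -0.0423 yaw_x 82.04 z [-0. -0. -1.] w 0.5644812274152805 F [-0.25  0.67 -0.21] q [-0.07  0.23  1.69 -0.    1.22  0.07]
finger minz 0.1652 x [-0.0592 -0.0385] y [-0.049  -0.0236]
finger minz 0.1666 x [0.015  0.0285] y [-0.0483 -0.0132]
bar z 0.1447437834464266
plate y [-0.031  -0.0154 -0.0139] 114
```

View pics/s3.png

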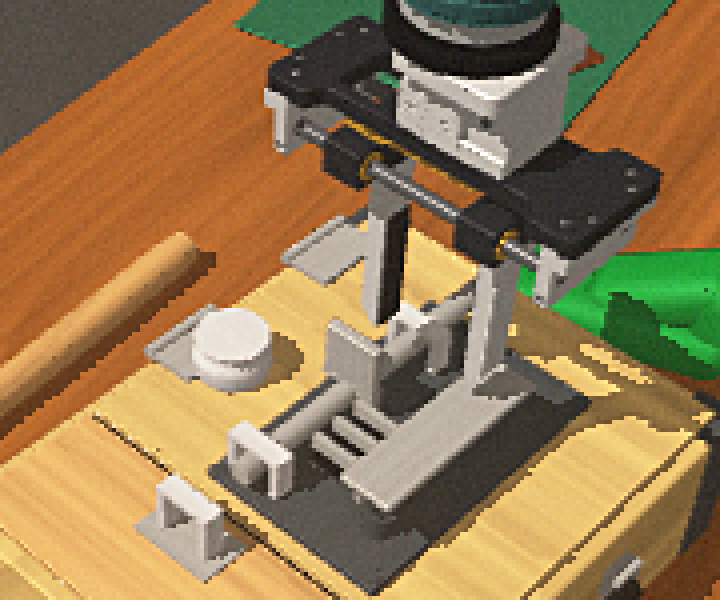

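The picture shows one fingertip over the bar's rear part at crop (485,385). The other is behind the plate, at (380,320). Now I press.

Call:
jog_arm --increments '[0,0,0,0,0,0.2,110,0,0,0,0,0,0.2,110,0,0,0,0,0,0.05,110,0,0,0,0,0,0,110,0,0,0,0,0,0,110]'

```text
time: 6.65
position: [0.5212, 0.0321, 0.1055]
orientation: [0.754, 0.656, 0.0, 0.0]
force: [0.2, 0.7, 4.5]
gripper_width: 0.567
```

```bash
python3 -c "
from h import *
look()"
```

```text
t 6.65 TCP [0.5212 0.0321 0.1055] case -0.0115 -0.0423 yaw_x 82.04 z [ 0.001 -0.    -1.   ] w 0.5669880996389327 F [0.25 0.66 4.52] q [-0.07  0.24  1.72 -0.    1.18  0.07]
finger minz 0.1652 x [-0.0666 -0.0328] y [-0.0476 -0.0062]
finger minz 0.1651 x [0.0038 0.038 ] y [-0.0485 -0.0063]
bar z 0.13894261929431162
plate y [-0.0331 -0.016  -0.0135] 137
```

Contact: 4.5 N, and the bar is down about 6 mm. Pressing 6 mm more.

Call:
jog_arm --increments '[0,0,0,0,0,0.1,110,0,0,0,0,0,0.06,110,0,0,0,0,0,0,110,0,0,0,0,0,0,110]'

```text
time: 7.2
position: [0.5212, 0.0321, 0.0993]
orientation: [0.754, 0.656, 0.0, 0.0]
force: [0.1, 0.4, 7.6]
gripper_width: 0.568
```

```bash
python3 -c "
from h import *
look()"
```

```text
t 7.2 TCP [0.5212 0.0321 0.0993] case -0.0115 -0.0422 yaw_x 82.04 z [ 0.001 -0.    -1.   ] w 0.568271893095063 F [0.15 0.44 7.56] q [-0.07  0.25  1.73 -0.    1.16  0.07]
finger minz 0.1651 x [-0.0668 -0.0334] y [-0.0461 -0.0064]
finger minz 0.1658 x [0.0031 0.038 ] y [-0.0486 -0.0061]
bar z 0.13261347337770002
plate y [-0.0327 -0.0157 -0.0137] 139
```

Pressed about 12 mm at 7.6 N. Now I push along case +y while holding this height, and stop midway to check.

Call:
jog_arm --increments '[0,0,0,0.12,0,0,110,0,0,0,0.12,0,0,110,0,0,0,0.12,0,0,110,0,0,0,0.12,0,0,110,0,0,0,0.12,0,0,110,0,0,0,0.12,0,0,110,0,0,0,0,0,0,110]'

```text
time: 8.12
position: [0.525, 0.0575, 0.0993]
orientation: [0.754, 0.657, -0.002, 0.002]
force: [-0.9, -6.9, 8.1]
gripper_width: 0.568
```

```bash
python3 -c "
from h import *
look()"
```

```text
t 8.125 TCP [0.525  0.0575 0.0993] case -0.0113 -0.0165 yaw_x 82.13 z [ 0.    -0.006 -1.   ] w 0.5678371608494535 F [-0.95 -6.86  8.1 ] q [-0.02  0.26  1.72 -0.01  1.17  0.12]
finger minz 0.1651 x [-0.0667 -0.0331] y [-0.0204  0.0202]
finger minz 0.165 x [0.0041 0.0384] y [-0.0217  0.0204]
bar z 0.132712328343005
plate y [-0.0199  0.0019  0.004 ] 149
```

The plate is about 18 mm along, the bar is still down, and the push force is about 7 N. Continuing to the end stop.

Call:
jog_arm --increments '[0,0,0,0.12,0,0,110,0,0,0,0.12,0,0,110,0,0,0,0.12,0,0,110,0,0,0,0.12,0,0,110,0,0,0,0.12,0,0,110,0,0,0,0.1,0,0,110,0,0,0,0.08,0,0,110,0,0,0,0,0,0,110]'

```text
time: 9.18
position: [0.5291, 0.0869, 0.0993]
orientation: [0.754, 0.657, -0.003, 0.003]
force: [-0.8, -9.5, 7.9]
gripper_width: 0.572
```

```bash
python3 -c "
from h import *
look()"
```

```text
t 9.175 TCP [0.5291 0.0869 0.0993] case -0.0113 0.0132 yaw_x 82.12 z [-0.    -0.009 -1.   ] w 0.5717607257616473 F [-0.82 -9.53  7.94] q [ 0.04  0.27  1.7  -0.01  1.17  0.18]
finger minz 0.1656 x [-0.0664 -0.0332] y [0.0105 0.0503]
finger minz 0.165 x [0.0027 0.0381] y [0.0088 0.0504]
bar z 0.13318670662254634
plate y [0.0089 0.0313 0.0338] 153
```

About 47.5 mm along. I'll push a little further to confirm the stop.

Call:
jog_arm --increments '[0,0,0,0.07,0,0,110,0,0,0,0.07,0,0,110,0,0,0,0,0,0,110]'

```text
time: 9.6
position: [0.5291, 0.0867, 0.0995]
orientation: [0.754, 0.657, -0.007, 0.007]
force: [-3.5, -22.3, 10.1]
gripper_width: 0.568
```

```bash
python3 -c "
from h import *
look()"
```

```text
t 9.6 TCP [0.5291 0.0867 0.0995] case -0.0113 0.0129 yaw_x 82.16 z [-0.002 -0.019 -1.   ] w 0.5677711862081819 F [ -3.49 -22.28  10.13] q [ 0.05  0.27  1.7  -0.02  1.18  0.19]
finger minz 0.1655 x [-0.0664 -0.0322] y [0.0104 0.0512]
finger minz 0.1653 x [0.0027 0.0372] y [0.0105 0.0516]
bar z 0.13305542305678947
plate y [0.0104 0.0317 0.034 ] 153
```

It's on the stop: 22 N with no further advance. I'll back off slightly, then lift straight up.

Call:
jog_arm --increments '[0,0,0,-0.15,0,0,110,0,0,0,-0.1,0,0,110,0,0,0,0,0,-0.2,110,0,0,0,0,0,-0.5,110,0,0,0,0,0,-0.7,110,0,0,0,0,0,-0.7,110,0,0,0,0,0,-0.5,110,0,0,0,0,0,0,110,0,0,0,0,0,0,110]'

```text
time: 10.78
position: [0.5276, 0.0872, 0.2013]
orientation: [0.754, 0.656, -0.001, -0.001]
force: [0.1, 0.5, 0.0]
gripper_width: 0.568
```

```bash
python3 - <<'E'
from h import *
d=look()
cv2.imwrite("pics/s4.png",cv2.resize(d["frame"][120:270,210:390],None,fx=4,fy=4,interpolation=3)[...,::-1])
E
```

```text
t 10.775 TCP [0.5276 0.0872 0.2013] case -0.0129 0.0132 yaw_x 82.05 z [-0.003 -0.    -1.   ] w 0.5680458683535775 F [0.07 0.47 0.03] q [ 0.03  0.2   1.53 -0.    1.41  0.17]
finger minz 0.2368 x [-0.0511 -0.0394] y [0.0064 0.0252]
finger minz 0.2347 x [0.0144 0.0253] y [0.0074 0.0253]
bar z 0.14480603247768664
plate y [0.0265 0.0323 0.0341] 115
```

View pics/s4.png

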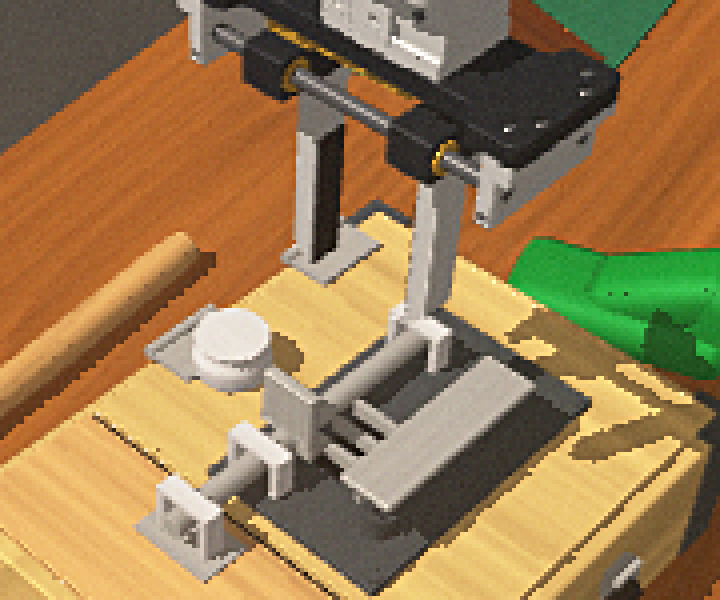

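The bolt is in the keeper at crop (190,515), the bar is back up at z 0.1448, and the fingers are clear. The tin, hammer and last haven't moved. I'm handing in.

```bash
python3 -c "
from h import *
print(arm.hand_in())"
```

```text
the job is handed in; nothing more can be done
None
```

I pressed the catch about 12 mm down with one fingertip and held it there. The other fingertip pushed the bolt by its thumb plate to the end stop, then I backed off and lifted clear. I handed the job in at about 10.8 s; the hand-in gives no verdict.

**Last checks:**
- **Bolt:** the plate moved about 47.7 mm by the camera. At the end it took 22 N without advancing further, and the last picture shows the bolt in its keeper.
- **Catch:** the bar is back at its starting height (0.1448 m against 0.1446 m at the start).
- **Robot:** force on the tool is near zero and the fingers are well above everything.
- **Bystanders:** the tin, hammer and last look unmoved in the side picture. I judged them by eye and did not measure them again. The jar is outside that crop, so I did not check it; the arm never went near it.

**Disagreement:** the reported tool height reads about 33–35 mm lower than the real fingertips. I worked from the depth camera and the force reading instead, and first contact with the bar confirmed the camera.

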